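# Clamp a sample cylinder under the vacuum header with a sliding tailstock

### The job

Clamp the longer steel sample cylinder in the holding fixture under the vacuum pipe: slide the tailstock back by its upright black grip, lay the cylinder in the two V rests, then slide the tailstock forward gently until you feel it hold the cylinder home against the fixed end stop, and let go leaving it snug. Do not disturb the other parts on the bench.

Things in the scene. Friction and masses are not known exactly. Their poses are not given: they have to be found in the camera images.
- fixture: Fixed holding fixture under a vacuum pipe; place and yaw vary. Aluminium base plate 90 (x) x 280 (y) x 12 mm, origin at the centre of its underside; y runs along the track, roughly towards the robot, x across it, to the robot's left. Along the centre line from -y to +y: steel end stop (inner face y = -125, top z = 76), two V rests, tailstock on its rail.
- pipe (a point): Middle of the steel vacuum pipe above the fixture (fixture x = 24, z = 165 mm): 24 mm in diameter, along the fixture's y, 390 mm long, two small valves on top (135 mm to either side) to z = 217, two 20 mm posts 170 mm to either side (feet 52 mm wide). It bars a vertical tool from the rests and the grip: come in from the fixture's -x side, tilted 30 to 45 degrees about its y.
- seat (a point): Where the sample cylinder's middle lies when home against the stop: fixture x = 0, y = -67, z = 55 mm. Axes as the fixture's: y along the cylinder, +y to the tailstock. The V rests (12 mm long in y, 90-degree Vs, tops at z = 46) stand 24 mm to -y and 40 mm to +y of it; the 52 mm between them are free for fingers down to the plate (z = 12).
- tailstock (a joint): Position of the tailstock along its track, m: 0 = fully drawn back (142 mm free between nose and end stop), grows towards the end stop to 0.080 (62 mm free); 0.026 = nose touching the 116 mm sample cylinder that is home. Stays where it is left; about 4 N of friction.
- tailstock_grip (a point): Middle of the top of the tailstock's upright black grip, a fin 12 mm thick along y, 24 mm wide along x, 41 mm tall (from z = 65 to 106 mm above the bench). It stands on the middle of an aluminium block 32 (x) x 60 (y) mm, 14 to 65 mm above the bench. Axes as the fixture's. The tailstock moves along the fixture's -y as its joint grows.
- nose (a point): Centre of the flat face of the tailstock's steel nose rod (14 mm in diameter, 45 mm long) that presses on the cylinder; on the axis of the rests, 75 mm to -y of the grip's middle.
- sample: The longer loose steel sample cylinder, 30 mm in diameter, 116 mm long over its two short 18 mm necks (8 mm each; both ends alike), about 0.25 kg, lying on the bench. Origin at its middle on its axis; its y runs along the cylinder.
- short_cyl: Bystander: a shorter steel cylinder, 24 mm in diameter, 68 mm long, lying. Origin at its middle; y along it.
- reducer: Bystander: a steel pipe reducer standing on its 52 mm flange, 46 mm tall. Origin at the centre of its underside.
- clamp_ring: Bystander: an aluminium ring 60 mm wide, 16 mm tall, lying flat. Origin under its centre.
- wrench: Bystander: a steel wrench lying flat, its x along it.
- jar: Bystander: a closed jar 56 mm in diameter, 75 mm tall. Origin under its centre.
There are look-alikes about, which are no part of the job. Leave any red or yellow look-alike of the sample alone.

How it is judged:
By the outcome, as a careful person would: the job done as asked, in the order asked, and still so for the second after the job is handed in, with the robot touching nothing.
It also fails if it takes over 59 s, if anything falls off the work surface, if the arm or the gripper's body presses on something with over 40 N, if the wrist force passes 120 N, or if a joint passes its speed limit or range.

### The arm

A 6-joint arm with a two-finger parallel gripper is mounted at the origin on the work surface. World frame = base frame: x ahead of the robot, y to its left, z up, the work surface at z = 0. Lengths are in m, angles in rad, forces in N, time in s.
With the tool pointing down it reaches from about 0.425 to 0.95 m from the base axis. Payload 3.5 kg.
Tool frame: the origin (TCP) lies at the very end of the fingers, on their centre line; the grasp point (between the pads) lies 19 mm behind it (ctrl.pinch_z is the distance from the TCP to the grasp point, in m); z points along the fingers, y is the line along which they close (so a half turn about z gives the same grasp; the last joint's range is limited). The gripper opens to 85 mm and grips with 20 to 120 N. Pads are 22 mm wide; open, the fingers measure 114 mm over their backs; the gripper's body (76 mm by 85 mm) begins 54 mm behind the grasp point. The pads swing forward as they close: fully open they stand 13 mm farther back than shut.
Start: joints at [-0.15, 0.286, 1.577, -0, 1.279, -0.15], TCP at [0.675, 0, 0.231] pointing down, gripper open.
Joint ranges: [-2.77, 2.77], [-0.9, 2.22], [0.21, 2.48], [-1.53, 4.67], [0.24, 2.81], [-2.84, 2.84]. Speed limits (rad/s): [2.79, 2.79, 3.14, 3.14, 3.14, 3.14].

### API

Orientations are given as a unit quaternion [x, y, z, w].
In Python, from plant import ctrl gives the robot as it stands. The module is installed in compiled form; this text tells all that it offers.
- The arm moves only by the shell command python3 -m crank 'ROWS' [OPENING] [FORCE]. ROWS is JSON, a list of rows, each a list of 6 numbers: the shift along the tool's x, y, z in cm, then the turn, a rotation vector about the tool's x, y, z in rad. In form: [[tx, ty, tz, rx, ry, rz], ...]. A call has 1 to 10 rows; each row is the pose to reach, as a shift and turn from the pose commanded when the call began, along the tool's axes at that moment; what a row does not reach only later rows make up. A row lasts 1/10 s, in which the tool goes at most 50 mm and 8.59 degrees, less where a joint would pass 70% of its speed; a pose out of reach is approached as far as the arm can. A call with a gripper value outside its range is refused whole. OPENING is the opening, from 0 (shut) to 1 (fully open), set as the call begins (- or left out, the last holds). The fingers move at their own pace and stop on an object; FORCE is the grip in N (left out, the last holds). Time passes only in rows, so rows that repeat a pose let the fingers close. It gives the time, the measured TCP pose, the force, the opening and the grip force at its end, in the units of the state.
- ctrl.get_state(): the state, without advancing time (a new reading comes with each control period).
- ctrl.read_camera(name): name is "scene" or "side" or "wrist"; returns (picture, depth): 420x560x3 uint8, blue, green, red; 420x560 float32, m along the optical axis (not along the pixel's ray), 0 where there is no reading.
- ctrl.camera_info(name): a dict with "K" (3x3 intrinsics, pixels), "origin" and "orientation" of the camera in the world. Camera axes: x right, y down, z forward; pixel columns grow to the right and rows downward; lengths in m; the calibration is good to about 2 mm. A picture is of the moment at which its call begins: read the wrist's pose just before it. camera_info takes no time and is no camera call; for the wrist camera it gives the pose at the moment of the call.
- ctrl.sign_off(): hands the job in; it is judged then, once.
The state is a dict: "time": time; "qpos": joint angles; "dq": joint speeds; "joint_efforts": joint torques, N m; "eef_pos": TCP position; "tcp_rot": TCP orientation; "contact_force": force on the tool from outside, world axes, zero at the start; "wrist_torque": the same for the moment, N m; "opening": opening from 0.0 (shut) to 1.0 (fully open); "finger_force": force on a finger pad.
Only numpy, scipy, OpenCV 4.12 (cv2) and the standard library are available. Lean on these libraries where they do the work, as an engineer would, in place of code of your own. Each camera call takes 0.05 s, during which the arm holds its last target. There are 200 camera calls.

## Working session

There is one attempt and no reset: what is moved stays moved. The work goes in short steps, Python scripts to look and compute and a shell command to move; the robot and the scene stay as the last step left them, time stands still between calls to the robot, and variables do not carry over. Pictures are saved under pics/ and viewed, at most 12 in all, crops included, and the job is handed in when it is done.

```bash
mkdir -p pics; cat > h.py <<'E'
import numpy as np, cv2
from scipy.spatial.transform import Rotation as R
from plant import ctrl
def snap(n,f):
    i=ctrl.camera_info(n); im,d=ctrl.read_camera(n); cv2.imwrite(f'pics/{f}.png',im); np.savez(f'pics/{f}.npz',d=d,K=i['K'],o=i['origin'],q=np.array(i['orientation']),im=im)
def rot(q):
    q=np.array(q); return q if q.shape==(3,3) else R.from_quat(q).as_matrix()
def cloud(f):
    z=np.load(f'pics/{f}.npz'); d=z['d'];K=z['K'];v,u=np.indices(d.shape)
    c=np.stack([(u-K[0,2])/K[0,0]*d,(v-K[1,2])/K[1,1]*d,d],-1)
    p=c@rot(z['q']).T+z['o']; p[d==0]=np.nan; return p
def proj(f,P):
    z=np.load(f'pics/{f}.npz'); c=(np.atleast_2d(P)-z['o'])@rot(z['q']); p=c@z['K'].T; return p[:,:2]/p[:,2:]
E
python3 - <<'E'
from h import *
for n in ('scene','side'): snap(n,n+'0'); print(ctrl.camera_info(n))
s=ctrl.get_state(); print(s)
E
```

```text
{'K': array([[419.64261858,   0.        , 282.41600546],
       [  0.        , 419.64261858, 211.33415098],
       [  0.        ,   0.        ,   1.        ]]), 'origin': array([ 1.08657244, -0.59121231,  0.77303343]), 'orientation': array([ 0.81142942,  0.3781453 , -0.18538876, -0.40523998])}
{'K': array([[408.45841832,   0.        , 277.12833606],
       [  0.        , 408.45841832, 207.76865669],
       [  0.        ,   0.        ,   1.        ]]), 'origin': array([0.39816626, 0.98945866, 0.87381715]), 'orientation': array([-0.02712275,  0.89012792, -0.45453663,  0.01825069])}
{'time': 0.1, 'qpos': array([-1.50038555e-01,  2.87098534e-01,  1.57804237e+00, -1.38700201e-05,
        1.27860186e+00, -1.50007058e-01]), 'dq': array([-0.00150106, -0.002681  , -0.00233369,  0.00074326, -0.00050541,
       -0.00052876]), 'joint_efforts': array([ 1.14915063e-03, -4.07295120e+01, -2.93698221e+01, -1.06323112e-04,
        3.42678482e-03, -4.41654265e-06]), 'eef_pos': array([6.74400738e-01, 9.08128955e-05, 2.30064819e-01]), 'tcp_rot': array([ 7.07116090e-01,  7.07096655e-01, -6.43367480e-04, -8.61318063e-04]), 'contact_force': array([ 1.05918563, -0.03333476,  0.47984192]), 'wrist_torque': array([-0.02321976,  0.01553479,  0.02650788]), 'finger_force': 0.0, 'opening': 0.9997328214360711}
```

View pics/scene0.png

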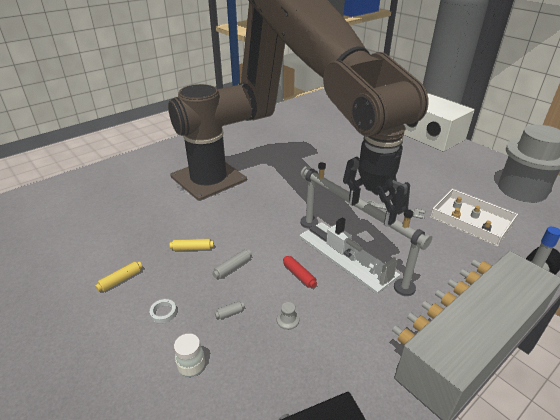

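View pics/side0.png

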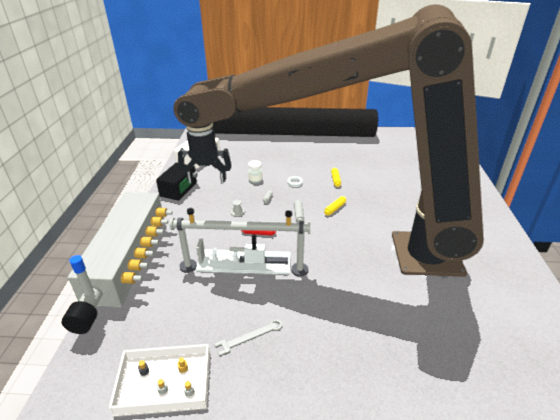

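Scene picture: the pipe and fixture span roughly (300,170)–(425,285), with the black grip at (340,226).
What could be taken for the sample: grey long cylinder (233,264), grey short one (230,310), yellow (120,276) and (192,244), red (300,271). By the description I choose the grey long one at (233,264).

```bash
python3 - <<'E'
from h import *
P=cloud('scene0'); im=cv2.imread('pics/scene0.png')
def cyl(u0,u1,v0,v1,lo=.006,hi=.05):
    q=P[v0:v1,u0:u1].reshape(-1,3); q=q[(q[:,2]>lo)&(q[:,2]<hi)]
    xy=q[:,:2]; r=cv2.minAreaRect((xy*1000).astype(np.float32)); print(len(q),r,q[:,2].max(),np.percentile(q[:,2],95))
cyl(205,258,242,284); cyl(210,250,297,325)
cyl(280,325,250,292)
q=P[232:300,270:430].reshape(-1,3); 
# side+scene: fixture
for n in ('scene0','side0'):
    P=cloud(n); q=P.reshape(-1,3); m=(q[:,0]>.4)&(q[:,0]<.95)&(abs(q[:,1])<.35)
    q=q[m]
    print(n,'bench',np.median(q[(abs(q[:,2])<.006)][:,2]))
    pl=q[(q[:,2]>.007)&(q[:,2]<.017)]
    np.save(f'pics/{n}_pl.npy',pl)
    print('plate',len(pl),pl.min(0),pl.max(0))
    pipe=q[(q[:,2]>.155)&(q[:,2]<.180)]; print('pipe',len(pipe),pipe.min(0),pipe.max(0), np.median(pipe,0))
c=np.hstack([cv2.resize(im[235:295,200:280],(533,400),interpolation=2)]); c2=cv2.resize(im[160:300,290:440],None,fx=2.6,fy=2.6,interpolation=2)
o=np.zeros((600,800,3),np.uint8); o[:364,:390]=c2; s=cv2.resize(im[235:325,200:330],None,fx=3,fy=3,interpolation=2);o[:270,400:790]=s
s=cv2.imread('pics/side0.png')[195:285,160:320]; s=cv2.resize(s,None,fx=2.4,fy=2.4,interpolation=2); o[375:375+216,:384]=s
cv2.imwrite('pics/crop1.png',o)
E
```

```text
518 ((380.3611755371094, -171.55111694335938), (111.38089752197266, 129.12060546875), 68.47884368896484) 0.0321612101388532 0.029226547898757078
288 ((528.2755126953125, -273.14788818359375), (68.64497375488281, 24.303104400634766), 79.26051330566406) 0.025938989631932308 0.023580252112641392
478 ((523.283935546875, -45.907562255859375), (98.78701782226562, 144.45265197753906), 35.68317794799805) 0.0325968629601564 0.029513169102626743
scene0 bench -0.0009431856930448568
plate 2268 [ 0.40109278 -0.30742057  0.00700144] [0.94935741 0.32716812 0.0169942 ]
pipe 1316 [0.40001759 0.07794889 0.15503277] [0.94993201 0.30069208 0.17997443] [0.62930907 0.09164514 0.17119831]
side0 bench 0.00024812430267184826
plate 1890 [ 0.4024501  -0.3494866   0.00702396] [0.94107311 0.34979825 0.01697845]
pipe 1178 [0.40014851 0.0830119  0.15514988] [0.94233212 0.31440772 0.17985919] [0.59266239 0.11007783 0.17225974]
```

View pics/crop1.png

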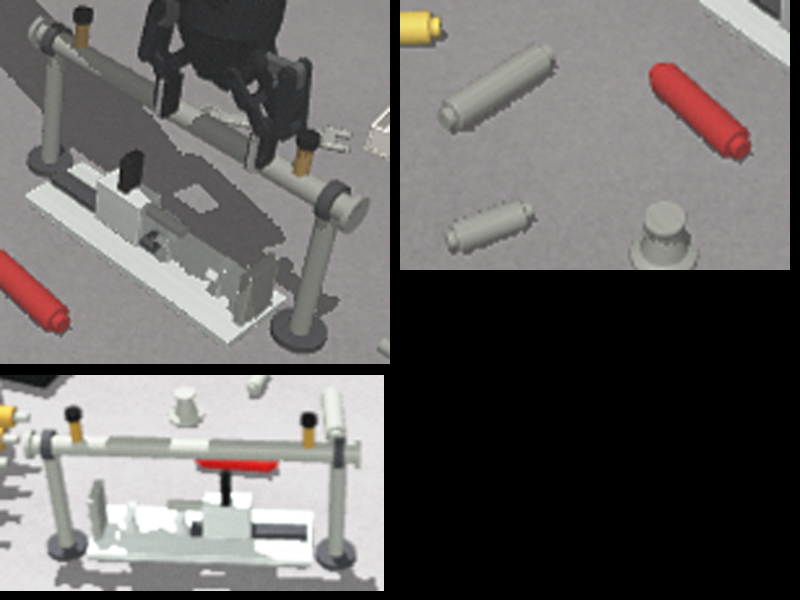

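The crop confirms the choice: (233,264) is a plain grey, necked, long cylinder. The fixture shows its stop at the right end and its tailstock about mid-track. Next I fit the poses.

```bash
python3 - <<'E'
from h import *
from scipy.optimize import least_squares as LS
P=cloud('scene0');S=cloud('side0')
# sample
q=P[240:286,205:260].reshape(-1,3); q=q[(q[:,2]>.005)&(q[:,2]<.04)]
def res(p):
    c,s=np.cos(p[2]),np.sin(p[2]); d=-(q[:,0]-p[0])*s+(q[:,1]-p[1])*c
    return np.hypot(d,q[:,2]-.015)-.015
best=min((LS(res,[*np.median(q[:,:2],0),a],loss='soft_l1',f_scale=.001) for a in (-.8,-.3,0,.3,.8,1.3)),key=lambda r:r.cost)
x,y,a=best.x; t=(q[:,0]-x)*np.cos(a)+(q[:,1]-y)*np.sin(a); k=abs(res(best.x))<.004
lo,hi=np.percentile(t[k],[.5,99.5]); tc=(lo+hi)/2
print('sample',x+tc*np.cos(a),y+tc*np.sin(a),'axis angle',a,'len',hi-lo,np.std(res(best.x)[k]))
# pipe
def ray(f,uv,z):
    Z=np.load(f'pics/{f}.npz');K=Z['K'];d=rot(Z['q'])@np.array([(uv[0]-K[0,2])/K[0,0],(uv[1]-K[1,2])/K[1,1],1]);o=Z['o'];return o+d*(z-o[2])/d[2]
for f,uv in (('scene0',(300.4,235)),('scene0',(377.7,291.5)),('scene0',(400,274.6)),('side0',(197.5,270.4)),('side0',(290,272.9))): print(f,ray(f,uv,.012).round(4))
for n,C in (('scene0',P),('side0',S),('both',np.vstack([P,S]))):
    q=C.reshape(-1,3); q=q[(q[:,2]>.163)&(q[:,2]<.182)&(q[:,0]>.42)&(q[:,0]<.9)&(q[:,1]>.03)&(q[:,1]<.2)]
    def rp(p):
        d=-(q[:,0]-.63)*np.sin(p[1])+(q[:,1]-p[0])*np.cos(p[1]); return np.hypot(d,q[:,2]-.165)-.012
    r=LS(rp,[.095,0],loss='soft_l1',f_scale=.001); k=abs(rp(r.x))<.004
    t=(q[k,0]-.63)*np.cos(r.x[1])+(q[k,1]-r.x[0])*np.sin(r.x[1]); h=np.percentile(t,[.3,99.7])
    print(n,'pipe y@x=.63',r.x,'n',k.sum(),'ends',h,h[1]-h[0],np.std(rp(r.x)[k]))
E
```

```text
sample 0.4064571611720027 -0.1871633550427929 axis angle 1.6466648649904547 len 0.10230607209955045 0.0018787430084276871
scene0 [0.436  0.0298 0.012 ]
scene0 [0.7108 0.0318 0.012 ]
scene0 [0.7104 0.119  0.012 ]
side0 [0.6983 0.1313 0.012 ]
side0 [0.423 0.126 0.012]
scene0 pipe y@x=.63 [0.10017397 0.00807263] n 863 ends [-0.20926623  0.1340761 ] 0.3433423344187944 0.0016340361720303532
side0 pipe y@x=.63 [0.10179183 0.01613845] n 847 ends [-0.20973202  0.12785377] 0.33758579430692615 0.0017111797594740697
both pipe y@x=.63 [0.1008718  0.01101404] n 1693 ends [-0.20972788  0.13375909] 0.3434869692022261 0.0016515732877821292
```

```bash
python3 - <<'E'
from h import *
def ray(f,uv,z):
    Z=np.load(f'pics/{f}.npz');K=Z['K'];d=rot(Z['q'])@np.array([(uv[0]-K[0,2])/K[0,0],(uv[1]-K[1,2])/K[1,1],1]);o=Z['o'];return o+d*(z-o[2])/d[2]
print(ray('scene0',(340.8,219.6),.106),ray('side0',(253.7,235.4),.106))
snap('wrist','w0'); print(ctrl.camera_info('wrist'))
for n in ('scene0','side0','w0'):
    C=cloud(n);q=C.reshape(-1,3);im=np.load(f'pics/{n}.npz')['im'].reshape(-1,3)
    k=(q[:,2]>.085)&(q[:,2]<.112)&(q[:,0]>.42)&(q[:,0]<.72)&(q[:,1]>.03)&(q[:,1]<.12)&(im.max(1)<70)
    print(n,'grip',k.sum(),np.median(q[k],0),np.ptp(q[k],0) if k.any() else 0, (q[k].min(0)+q[k].max(0))/2 if k.any() else 0)
    k=(q[:,2]>.055)&(q[:,2]<.08)&(q[:,0]>.64)&(q[:,0]<.75)&(q[:,1]>.03)&(q[:,1]<.12)
    if k.any(): print('stop x',np.percentile(q[k,0],[1,10,50,90,99]),'y',np.percentile(q[k,1],[1,99]))
E
```

```text
[0.53758109 0.07406304 0.106     ] [0.53271887 0.0725098  0.106     ]
{'K': array([[361.36982473,   0.        , 285.08982155],
       [  0.        , 361.36982473, 208.88276943],
       [  0.        ,   0.        ,   1.        ]]), 'origin': array([0.67295551, 0.07003782, 0.37299654]), 'orientation': array([ 9.90067872e-01,  1.06080788e-04, -8.13932686e-04,  1.40587817e-01])}
scene0 grip 77 [0.53972495 0.06916924 0.09909683] [0.01338883 0.0246285  0.02279264] [0.5366926 0.0741173 0.096664 ]
stop x [0.69466125 0.69757083 0.70552003 0.74601703 0.74853628] y [0.05411971 0.10221638]
side0 grip 36 [0.53147169 0.08666113 0.1039664 ] [0.01077767 0.02511775 0.02154392] [0.53202988 0.08105159 0.09816199]
stop x [0.68928315 0.69019605 0.69820205 0.7347627  0.74244371] y [0.05645177 0.11345974]
w0 grip 895 [0.53906191 0.0748972  0.10496078] [0.01162077 0.02211012 0.02342004] [0.53495144 0.07465838 0.09684557]
stop x [0.69165702 0.69223927 0.69772569 0.70338141 0.73446357] y [0.05478379 0.0960938 ]
```

View pics/w0.png

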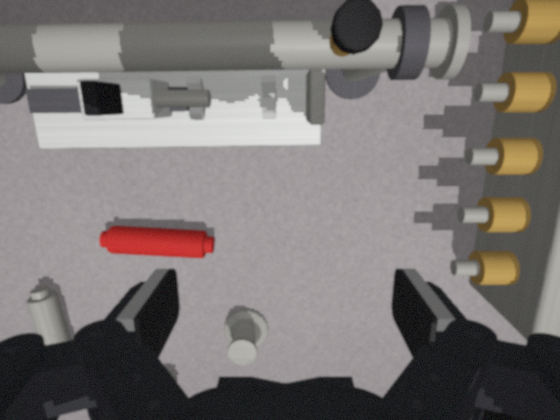

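```bash
python3 - <<'E'
from h import *
def ray(f,uv,z):
    Z=np.load(f'pics/{f}.npz');K=Z['K'];d=rot(Z['q'])@np.array([(uv[0]-K[0,2])/K[0,0],(uv[1]-K[1,2])/K[1,1],1]);o=Z['o'];return o+d*(z-o[2])/d[2]
for uv in ((38,148),(321,144)): print(ray('w0',uv,.012))
C=cloud('w0');q=C.reshape(-1,3);im=np.load('pics/w0.npz')['im'].reshape(-1,3)
k=(q[:,2]>.101)&(q[:,2]<.112)&(q[:,0]>.5)&(q[:,0]<.6)&(q[:,1]>.03)&(q[:,1]<.12)&(im.max(1)<70)
print(k.sum(),np.percentile(q[k],[2,50,98],axis=0))
k=(q[:,2]>.071)&(q[:,2]<.081)&(q[:,0]>.64)&(q[:,0]<.75)&(q[:,1]>.03)&(q[:,1]<.12)
print('stop',k.sum(),np.percentile(q[k],[2,50,98],axis=0))
k=(q[:,2]>.155)&(q[:,2]<.18)&(q[:,0]>.5)&(q[:,0]<.9)&(q[:,1]>.05)&(q[:,1]<.15);p=q[k]
print('pipe near y edge fit',np.polyfit(p[:,0]-.57,p[:,1],1),p[:,0].max())
# sample full length profile along axis in scene
P=cloud('scene0');c=np.array([.4065,-.1872]);a=1.6467;e=np.array([np.cos(a),np.sin(a)]);q=P[238:288,203:262].reshape(-1,3);k=q[:,2]>.006
t=(q[k,:2]-c)@e;s=(q[k,:2]-c)@[-e[1],e[0]]
for b in np.arange(-.065,.065,.008):
    m=(t>b)&(t<b+.008); print(round(b,3),m.sum(), (np.percentile(s[m],[3,97]).round(3),q[k,2][m].max().round(3)) if m.sum()>2 else '')
print(proj('scene0',[[*(c+e*l),.015] for l in (-.058,.058)]))
E
```

```text
[0.42697842 0.02825824 0.012     ]
[0.7076914  0.03223882 0.012     ]
578 [[0.52982536 0.06398857 0.10141796]
 [0.53592973 0.07490298 0.10589337]
 [0.54030594 0.08495831 0.10752529]]
stop 890 [[0.69182235 0.05555156 0.07356025]
 [0.69776798 0.07699772 0.07586884]
 [0.73012381 0.09559205 0.07783434]]
pipe near y edge fit [0.00787176 0.09771321] 0.7619263476981678
-0.065 0 
-0.057 28 (array([-0.012,  0.002]), np.float64(0.025))
-0.049 40 (array([-0.017,  0.005]), np.float64(0.03))
-0.041 38 (array([-0.019,  0.004]), np.float64(0.029))
-0.033 29 (array([-0.018,  0.002]), np.float64(0.03))
-0.025 39 (array([-0.018,  0.001]), np.float64(0.03))
-0.017 47 (array([-0.017,  0.102]), np.float64(0.031))
-0.009 70 (array([-0.017,  0.108]), np.float64(0.031))
-0.001 57 (array([-0.017,  0.106]), np.float64(0.032))
0.007 56 (array([-0.017,  0.103]), np.float64(0.031))
0.015 30 (array([-0.018,  0.096]), np.float64(0.03))
0.023 32 (array([-0.017,  0.004]), np.float64(0.029))
0.031 30 (array([-0.016,  0.002]), np.float64(0.032))
0.039 33 (array([-0.017,  0.005]), np.float64(0.029))
0.047 19 (array([-0.016,  0.005]), np.float64(0.029))
0.055 11 (array([-0.009,  0.002]), np.float64(0.023))
0.063 1 
[[211.91829136 274.77501424]
 [247.26592795 252.68012241]]
```

Wrist picture: pipe across the top, grip top at (102,97), stop at (316,95), red look-alike at (158,241), and the real sample's end at (48,315). All agree with the fits. Next is the approach to the grip, tilted about 40°.

```bash
cat >> h.py <<'E'
YAW=.011
def Rg(t,yaw=YAW): # fin grasp: tool y ~ world x, tilted t towards +y
    return R.from_euler('z',yaw).as_matrix()@np.array([[0,1,0],[1,0,0],[0,0,-1]]).T@R.from_euler('y',t).as_matrix()
def Rp(t,s=1,yaw=YAW): # place: tool z tilted, closing across cylinder
    z=np.array([0,np.sin(t),-np.cos(t)]);y=s*np.array([0,np.cos(t),np.sin(t)]);x=np.cross(y,z)
    return R.from_euler('z',yaw).as_matrix()@np.stack([x,y,z],1)
def row(g,M,back=0.,pz=None):
    s=ctrl.get_state();A=rot(s['tcp_rot']);pz=ctrl.pinch_z if pz is None else pz
    tcp=np.array(g)+M[:,2]*(pz-back)
    print('t',round(s['time'],2),'row cm,rad:',np.r_[(A.T@(tcp-s['eef_pos']))*100,R.from_matrix(A.T@M).as_rotvec()].round(3))
E
python3 -c "
from h import *
row([.5355,.0751,.092],Rg(.7),.12)"
```

```text
t 0.15 row cm,rad: [ 9.7100e-01 -1.3817e+01  6.1010e+00  2.0000e-03  7.0000e-01 -1.1000e-02]
```

```bash
python3 -m crank '[[0.97,-13.8,6.1,0,0.7,-0.011],[0.97,-13.8,6.1,0,0.7,-0.011],[0.97,-13.8,6.1,0,0.7,-0.011],[0.97,-13.8,6.1,0,0.7,-0.011],[0.97,-13.8,6.1,0,0.7,-0.011],[0.97,-13.8,6.1,0,0.7,-0.011],[0.97,-13.8,6.1,0,0.7,-0.011],[0.97,-13.8,6.1,0,0.7,-0.011]]' 0.6 30
python3 - <<'E'
from h import *
row([.5355,.0751,.092],Rg(.7))
snap('wrist','w1')
C=cloud('w1');q=C.reshape(-1,3);im=np.load('pics/w1.npz')['im'].reshape(-1,3)
k=(q[:,2]>.07)&(q[:,2]<.112)&(q[:,0]>.5)&(q[:,0]<.57)&(q[:,1]>.05)&(q[:,1]<.1)&(im.max(1)<70)
print(k.sum(),np.percentile(q[k],[2,50,98],axis=0) if k.any() else '')
k=(q[:,2]>.06)&(q[:,2]<.07)&(q[:,0]>.48)&(q[:,0]<.6)&(q[:,1]>.05)&(q[:,1]<.1)
print(k.sum(),np.percentile(q[k],[2,50,98],axis=0) if k.any() else '')
E
```

```text
time: 0.95
eef_pos: [0.5377, 0.01, 0.1711]
tcp_rot: [0.66, 0.669, 0.242, -0.241]
contact_force: [-0.4, 0.2, 0.4]
opening: 0.6
finger_force: 0.0
t 0.95 row cm,rad: [-9.4000e-02 -1.9000e-01  1.2116e+01  4.0000e-03  2.0000e-03  4.0000e-03]
704 [[0.52869069 0.06213916 0.0732707 ]
 [0.53352538 0.06729732 0.10572992]
 [0.53818203 0.08393137 0.10738615]]
3050 [[0.50538062 0.05848975 0.06039736]
 [0.54416969 0.07271598 0.06503014]
 [0.59540847 0.08880686 0.06669085]]
```

View pics/w1.png

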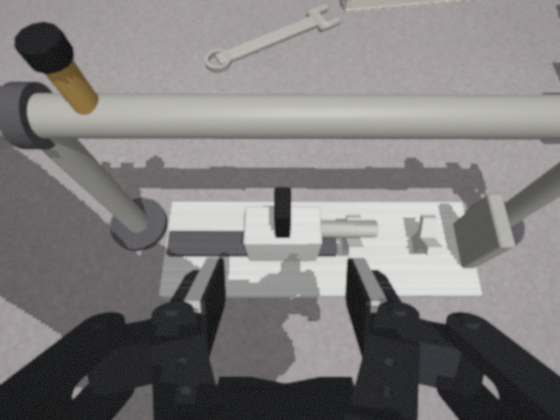

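The grip at (283,210) sits between the fingers at (215,290) and (358,290). The pipe is clear above it.

```bash
python3 -m crank '[[-0.05,-0.25,4,0,0,0],[-0.1,-0.25,8,0,0,0],[-0.1,-0.25,10.5,0,0,0],[-0.1,-0.25,12.1,0,0,0],[-0.1,-0.25,12.1,0,0,0]]'
python3 -m crank '[[0,0,0,0,0,0],[0,0,0,0,0,0],[0,0,0,0,0,0],[0,0,0,0,0,0],[0,0,0,0,0,0],[0,0,0,0,0,0]]' 0 30
```

```text
time: 1.5
eef_pos: [0.5329, 0.0887, 0.0761]
tcp_rot: [0.66, 0.669, 0.241, -0.244]
contact_force: [0.3, 0.5, 0.4]
opening: 0.603
finger_force: 0.0
time: 2.1
eef_pos: [0.5353, 0.0859, 0.0786]
tcp_rot: [0.66, 0.668, 0.243, -0.241]
contact_force: [1.3, -3.9, 6.2]
opening: 0.135
finger_force: 34.1
```

```bash
python3 -m crank '[[0,-0.5,0,0,0,0],[0,-1.2,0,0,0,0],[0,-1.9,0,0,0,0],[0,-2.6,0,0,0,0],[0,-3.3,0,0,0,0],[0,-4,0,0,0,0],[0,-4.7,0,0,0,0],[0,-5.3,0,0,0,0],[0,-5.7,0,0,0,0],[0,-5.7,0,0,0,0]]'
```

```text
time: 3.1
eef_pos: [0.4785, 0.0852, 0.0785]
tcp_rot: [0.661, 0.668, 0.243, -0.241]
contact_force: [1.7, -5.4, 7.7]
opening: 0.131
finger_force: 34.4
```

```bash
python3 -m crank '[[0,0,0,0,0,0],[0,0,0,0,0,0],[0,0,0,0,0,0],[0,0,-2,0,0,0],[0,0,-6,0,0,0],[0,0,-11,0,0,0],[0,0,-16,0,0,0],[0,0,-16,0,0,0]]' 0.6
python3 - <<'E'
from h import *
# above sample, tool y ~ world x; sample axis dir angle 1.6467 -> yaw .076
row([.4065,-.187,.18],Rg(0,.076))
print(ctrl.get_state()['contact_force'])
E
```

```text
time: 3.9
eef_pos: [0.4809, -0.0207, 0.2045]
tcp_rot: [0.661, 0.669, 0.244, -0.237]
contact_force: [1.3, 1.4, 0.3]
opening: 0.604
finger_force: 0.0
t 3.9 row cm,rad: [-15.436  -7.609  -7.367   0.037  -0.694  -0.062]
[1.25077812 1.39349895 0.25525531]
```

```bash
python3 -m crank '[[-15.4,-7.6,-7.4,0.037,-0.69,-0.062],[-15.4,-7.6,-7.4,0.037,-0.69,-0.062],[-15.4,-7.6,-7.4,0.037,-0.69,-0.062],[-15.4,-7.6,-7.4,0.037,-0.69,-0.062],[-15.4,-7.6,-7.4,0.037,-0.69,-0.062],[-15.4,-7.6,-7.4,0.037,-0.69,-0.062],[-15.4,-7.6,-7.4,0.037,-0.69,-0.062],[-15.4,-7.6,-7.4,0.037,-0.69,-0.062]]' 0.75
python3 - <<'E'
from h import *
from scipy.optimize import least_squares as LS
snap('wrist','w2')
q=cloud('w2').reshape(-1,3);k=(q[:,2]>.008)&(q[:,2]<.04)&(abs(q[:,0]-.4065)<.035)&(abs(q[:,1]+.187)<.075);q=q[k]
def res(p):
    d=-(q[:,0]-p[0])*np.sin(p[2])+(q[:,1]-p[1])*np.cos(p[2]); return np.hypot(d,q[:,2]-.015)-.015
r=LS(res,[.4065,-.187,1.647],loss='soft_l1',f_scale=.001).x;m=abs(res(r))<.004
e=np.array([np.cos(r[2]),np.sin(r[2])]);t=(q[m,:2]-r[:2])@e;h=np.percentile(t,[.2,99.8]);c=r[:2]+e*h.mean()
print(len(q),c,r[2],h[1]-h[0],q[m,2].max())
row([*c,.015],Rg(0,r[2]-np.pi/2),.10);row([*c,.02],Rg(0,r[2]-np.pi/2))
E
```

```text
time: 4.7
eef_pos: [0.4036, -0.1826, 0.156]
tcp_rot: [0.678, 0.735, 0.0, -0.008]
contact_force: [0.7, -0.3, -0.5]
opening: 0.748
finger_force: 0.0
4979 [ 0.40625551 -0.18288593] 1.6650226094113623 0.09876848293025384 0.03213702178456418
t 4.75 row cm,rad: [-0.088  0.314  5.981 -0.009 -0.011 -0.014]
t 4.75 row cm,rad: [-1.950e-01  4.050e-01  1.548e+01 -9.000e-03 -1.100e-02 -1.400e-02]
```

View pics/w2.png

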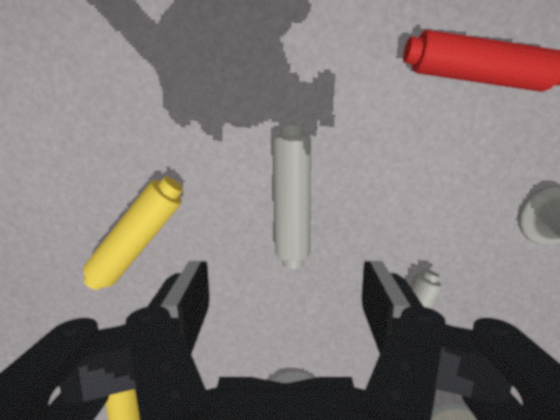

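The sample lies centred between the fingers at (291,200). The yellow and red look-alikes and the short cylinder are clear.

```bash
python3 -m crank '[[-0.2,0.4,4,-0.009,-0.011,-0.014],[-0.2,0.4,8,-0.009,-0.011,-0.014],[-0.2,0.4,12,-0.009,-0.011,-0.014],[-0.2,0.4,14,-0.009,-0.011,-0.014],[-0.2,0.4,15,-0.009,-0.011,-0.014],[-0.2,0.4,15,-0.009,-0.011,-0.014]]'
python3 -c "
from h import *
row([.4063,-.183,.023],Rg(0,.094))"
```

```text
time: 5.35
eef_pos: [0.4055, -0.1829, 0.0052]
tcp_rot: [0.673, 0.739, -0.0, -0.001]
contact_force: [-1.6, 0.4, -0.0]
opening: 0.748
finger_force: 0.0
t 5.35 row cm,rad: [-0.018  0.081  0.086 -0.002 -0.001 -0.001]
```

```bash
python3 -m crank '[[0,0.05,0.3,0,0,0],[0,0.05,0.3,0,0,0],[0,0.05,0.3,0,0,0],[0,0.05,0.3,0,0,0],[0,0.05,0.3,0,0,0],[0,0.05,0.3,0,0,0]]' 0.2 50
```

```text
time: 5.95
eef_pos: [0.4078, -0.184, 0.0048]
tcp_rot: [0.673, 0.739, -0.0, 0.002]
contact_force: [-0.5, -0.2, 7.3]
opening: 0.332
finger_force: 49.5
```

```bash
python3 -m crank '[[0,0,-2,0,0,0],[0,0,-6,0,0,0],[0,0,-11,0,0,0],[0,0,-16,0,0,0],[0,0,-20,0,0,0],[0,0,-20,0,0,0]]'
python3 - <<'E'
from h import *
snap('wrist','w3'); s=ctrl.get_state(); print(s['opening'],s['finger_force'],s['contact_force'],s['qpos'])
A=rot(s['tcp_rot']); q=(cloud('w3').reshape(-1,3)-s['eef_pos'])@A  # tool frame
k=(abs(q[:,1])<.016)&(abs(q[:,0])<.08)&(abs(q[:,2])<.05); q=q[k]
print('tool x range',np.percentile(q[:,0],[.5,50,99.5]),'z',np.percentile(q[:,2],[1,50,99]))
for b in np.arange(-.07,.07,.01):
    m=(q[:,0]>b)&(q[:,0]<b+.01)
    if m.sum()>5: print(round(b,3),m.sum(),np.percentile(q[m,2],[3,97]).round(4),np.percentile(q[m,1],[3,97]).round(4))
for sg in (1,-1): print(sg); row([.60,-.08,.24],Rp(.7,sg))
E
```

```text
time: 6.55
eef_pos: [0.4096, -0.1851, 0.2103]
tcp_rot: [0.673, 0.74, 0.0, 0.007]
contact_force: [0.8, -0.4, -2.1]
opening: 0.334
finger_force: 50.3
0.3303558099136738 50.334134101867676 [-0.41632851 -0.17420689 -1.97143785] [-6.50491462e-01 -2.18687434e-01  2.14207925e+00 -9.43847587e-04
  1.21050549e+00 -7.44038436e-01]
tool x range [-0.03742088  0.01114326  0.05720693] z [-0.04279858 -0.02681648 -0.0144384 ]
-0.05 26 [-0.021  -0.0157] [-0.0148  0.0144]
-0.04 1032 [-0.0291 -0.0167] [-0.0139  0.0134]
-0.03 1485 [-0.0293 -0.018 ] [-0.0135  0.0131]
-0.02 1739 [-0.0416 -0.0198] [-0.0145  0.014 ]
-0.01 2352 [-0.0446 -0.0202] [-0.0151  0.0153]
0.0 2839 [-0.043  -0.0188] [-0.0155  0.0155]
0.01 1906 [-0.0293 -0.0181] [-0.0136  0.0132]
0.02 2041 [-0.0293 -0.0181] [-0.0136  0.0131]
0.03 2178 [-0.0293 -0.0178] [-0.0137  0.0131]
0.04 2539 [-0.0291 -0.0154] [-0.0134  0.0129]
0.05 1232 [-0.0236 -0.0111] [-0.0085  0.0081]
1
t 6.6 row cm,rad: [ 9.733 20.207 -1.883 -0.564  0.527 -1.419]
-1
t 6.6 row cm,rad: [ 9.733 20.207 -1.883  0.539  0.577  1.58 ]
```

View pics/w3.png

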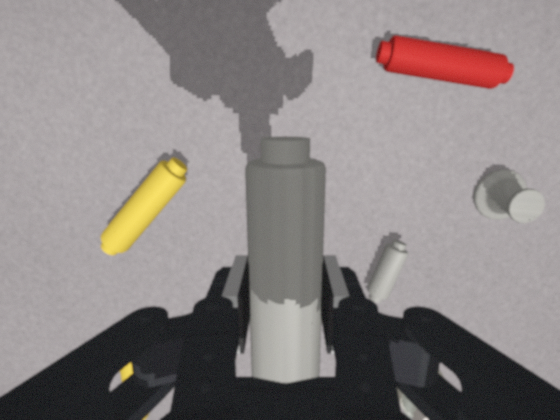

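The sample is firmly held. In the tool frame its axis is 14.5 mm behind the TCP and its middle is at tool x ≈ 0. Bystanders are undisturbed. Now I turn and tilt to the staging pose on the fixture's -x side.

```bash
python3 -c "
from h import *
row([.626,.0761,.11],Rp(.7,1),.12,.0145)"

```

```text
t 6.6 row cm,rad: [17.077 23.579  1.592 -0.564  0.527 -1.419]
```

```bash
python3 -m crank '[[2,3,0.2,-0.05,0.05,-0.14],[4,6,0.4,-0.1,0.1,-0.28],[6,8.5,0.6,-0.15,0.15,-0.42],[8,11,0.8,-0.21,0.2,-0.55],[10,14,1,-0.27,0.25,-0.69],[12,16.5,1.2,-0.33,0.31,-0.83],[14,19,1.4,-0.39,0.36,-0.97],[15.5,21.5,1.5,-0.45,0.42,-1.12],[17.1,23.6,1.6,-0.51,0.47,-1.27],[17.1,23.6,1.6,-0.564,0.527,-1.419]]'
python3 -m crank '[[0,0,0,0,0,0],[0,0,0,0,0,0]]'
python3 -c "
from h import *
print(ctrl.get_state()['qpos'])
row([.626,.0761,.11],Rp(.7,1),.12,.0145)
row([.626,.0761,.085],Rp(.7,1),0,.0145)"

```

```text
time: 7.6
eef_pos: [0.625, 0.0116, 0.1833]
tcp_rot: [0.047, 0.944, 0.327, -0.006]
contact_force: [-0.2, -1.2, -2.7]
opening: 0.325
finger_force: 50.3
time: 7.8
eef_pos: [0.6243, 0.0094, 0.1843]
tcp_rot: [0.053, 0.944, 0.325, -0.006]
contact_force: [-0.5, -0.4, -1.8]
opening: 0.334
finger_force: 50.3
[-0.38826469  0.2957263   1.75648017  0.62799424  1.39234146 -2.05949847]
t 7.8 row cm,rad: [-0.224  0.322 -0.577 -0.036  0.032 -0.112]
t 7.8 row cm,rad: [ 0.07  -0.808 13.379 -0.036  0.032 -0.112]
```

```bash
python3 -m crank '[[-0.1,0.2,-0.4,-0.036,0.032,-0.112],[-0.1,0.2,-0.4,-0.036,0.032,-0.112],[-0.1,0.2,-0.4,-0.036,0.032,-0.112]]'
python3 - <<'E'
from h import *
row([.626,.0761,.085],Rp(.7,1),0,.0145)
snap('wrist','w4');snap('side','s4')
for n in ('w4','s4'):
    q=cloud(n).reshape(-1,3)
    for nm,z0,z1,x0,x1 in (('stop',.071,.08,.66,.74),('rest',.040,.048,.585,.69),('block',.062,.068,.43,.52),('nose',.05,.064,.5,.585)):
        k=(q[:,2]>z0)&(q[:,2]<z1)&(q[:,0]>x0)&(q[:,0]<x1)&(q[:,1]>.03)&(q[:,1]<.12)
        if k.sum()>8: print(n,nm,k.sum(),'x',np.percentile(q[k,0],[2,25,50,75,98]).round(4),'y',np.percentile(q[k,1],[2,50,98]).round(4))
E
```

```text
time: 8.1
eef_pos: [0.6262, 0.0082, 0.1912]
tcp_rot: [-0.006, 0.94, 0.342, 0.0]
contact_force: [-0.1, 0.1, -1.2]
opening: 0.329
finger_force: 50.3
t 8.1 row cm,rad: [ 2.0000e-03 -1.6340e+00  1.3953e+01 -1.0000e-03  3.0000e-03  2.0000e-03]
w4 rest 676 x [0.5873 0.5917 0.5973 0.6549 0.6624] y [0.0575 0.0666 0.0906]
w4 block 1499 x [0.4834 0.4898 0.4959 0.5021 0.5151] y [0.0579 0.073  0.0885]
w4 nose 1445 x [0.5016 0.5115 0.5244 0.5379 0.5506] y [0.058  0.0701 0.0806]
s4 stop 63 x [0.69   0.693  0.6977 0.7246 0.737 ] y [0.0578 0.091  0.1135]
s4 rest 54 x [0.5861 0.5921 0.6506 0.6579 0.6899] y [0.0628 0.0755 0.0973]
s4 block 125 x [0.446  0.4585 0.4782 0.4944 0.5134] y [0.0617 0.0795 0.0933]
s4 nose 78 x [0.5019 0.5121 0.5266 0.5382 0.5478] y [0.0668 0.0807 0.092 ]
```

View pics/w4.png

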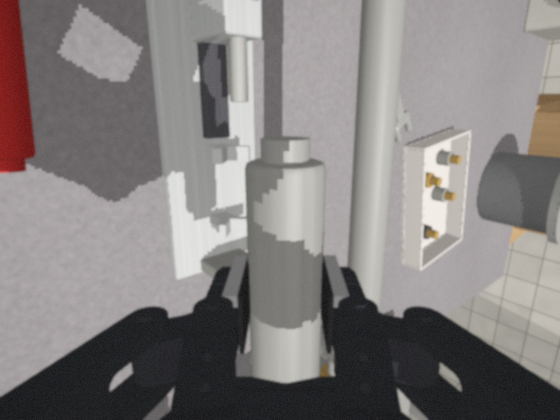

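The V rests lie at x≈.594 and .658 as expected, and the nose tip is at (239,100), with room for the cylinder. Going in above the seat.

```bash
python3 -m crank '[[0,-0.5,4,0,0,0],[0,-1,8,0,0,0],[0,-1.4,11.5,0,0,0],[0,-1.65,13.4,0,0,0],[0,-1.65,13.9,0,0,0],[0,-1.65,13.9,0,0,0]]'
python3 - <<'E'
from h import *
row([.626,.0758,.085],Rp(.7,1),0,.0145)
row([.626,.0758,.055],Rp(.7,1),0,.0145)
snap('side','s5'); snap('scene','c5')
q=cloud('s5').reshape(-1,3); k=(q[:,2]>.08)&(q[:,2]<.115)&(q[:,0]>.55)&(q[:,0]<.70)&(q[:,1]>.04)&(q[:,1]<.11)
print(k.sum(),np.percentile(q[k],[2,50,98],axis=0).round(4) if k.any() else'')
E
```

```text
time: 8.8
eef_pos: [0.6265, 0.0854, 0.0749]
tcp_rot: [-0.008, 0.939, 0.343, 0.0]
contact_force: [-0.1, 0.3, -0.6]
opening: 0.334
finger_force: 50.3
t 8.8 row cm,rad: [ 0.064 -0.078  0.06   0.     0.003  0.006]
t 8.8 row cm,rad: [ 0.083 -2.012  2.354  0.     0.003  0.006]
366 [[0.5667 0.0485 0.0807]
 [0.6173 0.0896 0.0939]
 [0.6766 0.1014 0.1129]]
```

```bash
python3 -m crank '[[0.05,-0.5,0.5,0,0,0.006],[0.08,-1,1.1,0,0,0.006],[0.08,-1.4,1.65,0,0,0.006],[0.08,-1.75,2.05,0,0,0.006],[0.08,-1.85,2.15,0,0,0.006],[0.08,-1.85,2.15,0,0,0.006]]'
python3 -c "
from h import *
row([.626,.0758,.055],Rp(.7,1),0,.0145)"
```

```text
time: 9.5
eef_pos: [0.6264, 0.0839, 0.0482]
tcp_rot: [-0.006, 0.939, 0.344, -0.0]
contact_force: [-4.4, -4.9, 6.0]
opening: 0.332
finger_force: 51.6
t 9.5 row cm,rad: [ 0.053 -0.184  0.41   0.002  0.003  0.002]
```

```bash
python3 - <<'E'
from h import *
snap('scene','c6');snap('side','s6');snap('wrist','w6')
a=cv2.resize(cv2.imread('pics/c6.png')[195:295,300:420],None,fx=3.3,fy=3.3,interpolation=2)
b=cv2.resize(cv2.imread('pics/s6.png')[195:285,180:310],None,fx=3,fy=3,interpolation=2)
w=cv2.imread('pics/w6.png')
o=np.zeros((600,800,3),np.uint8);o[:330,:396]=a;o[:270,400:790]=b;o[335:335+262,:350]=cv2.resize(w,(350,262));cv2.imwrite('pics/crop6.png',o)
s=ctrl.get_state();A=rot(s['tcp_rot']);q=cloud('w6').reshape(-1,3);t=(q-s['eef_pos'])@A
k=(abs(t[:,1])<.012)&(t[:,0]>.015)&(t[:,0]<.047)&(t[:,2]<-.02)&(t[:,2]>-.04);print('top z tool',np.percentile(t[k,2],[2,50]),s['contact_force'],s['wrist_torque'])
E
```

```text
top z tool [-0.02647232 -0.02446825] [-4.41357309 -4.5634749   6.29912445] [-0.19820594  0.43703646  0.44555762]
```

View pics/crop6.png

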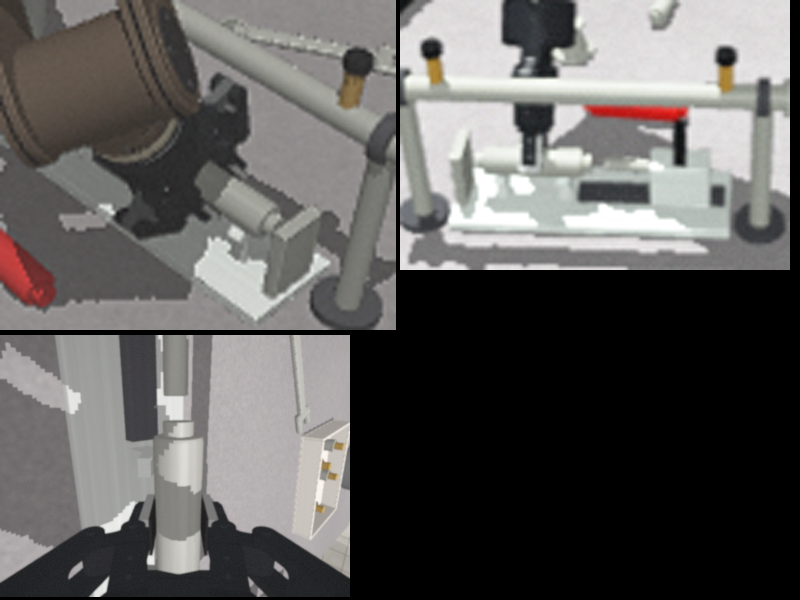

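The picture shows the cylinder hovering in line with the nose rod, with gaps at both ends. I'll check its attitude in the hand.

```bash
cat >> h.py <<'E'
def fitcyl(f,x0=.575,x1=.68,yc=.0755,zc=.058):
    from scipy.optimize import least_squares as LS
    q=cloud(f).reshape(-1,3);k=(q[:,0]>x0)&(q[:,0]<x1)&(np.hypot(q[:,1]-yc,q[:,2]-zc)<.02)&(np.hypot(q[:,1]-yc,q[:,2]-zc)>.009);q=q[k]
    # axis: y=a+b(x-.63), z=c+d(x-.63)
    r=lambda p:np.hypot(q[:,1]-p[0]-p[1]*(q[:,0]-.63),q[:,2]-p[2]-p[3]*(q[:,0]-.63))-.015
    s=LS(r,[yc,.01,zc,0],loss='soft_l1',f_scale=.0007);print(f,len(q),'axis y,dy,z,dz at x=.63:',s.x.round(4),'rms',np.sqrt(np.mean(r(s.x)**2)).round(4))
E
python3 - <<'E'
from h import *
fitcyl('w6',.57,.612);fitcyl('c6',.645,.677);fitcyl('s6',.59,.675)
# nose rod axis r=7
from scipy.optimize import least_squares as LS
for f in ('w6','s6'):
    q=cloud(f).reshape(-1,3);k=(q[:,0]>.515)&(q[:,0]<.547)&(q[:,2]>.05)&(q[:,2]<.068)&(abs(q[:,1]-.0755)<.012);q=q[k]
    r=lambda p:np.hypot(q[:,1]-p[0],q[:,2]-p[1])-.007
    print(f,'nose axis y,z',len(q),LS(r,[.0755,.055],loss='soft_l1',f_scale=.0007).x)
E
```

```text
w6 8823 axis y,dy,z,dz at x=.63: [0.0764 0.0036 0.056  0.0066] rms 0.001
c6 158 axis y,dy,z,dz at x=.63: [ 0.0773  0.0189  0.0553 -0.016 ] rms 0.0017
s6 214 axis y,dy,z,dz at x=.63: [ 0.0779  0.0185  0.0563 -0.0183] rms 0.0021
w6 nose axis y,z 3418 [0.07439447 0.05515752]
s6 nose axis y,z 50 [0.07562817 0.05436034]
```

The cylinder is effectively seated: axis z≈.0555 and in line with the nose. It slid slightly in the fingers on contact. Releasing.

```bash
python3 -m crank '[[0,0,0,0,0,0],[0,0,0,0,0,0],[0,0,0,0,0,0],[0,0,0,0,0,0]]' 0.55 30
python3 -m crank '[[0,0,-1,0,0,0],[0,0,-2.5,0,0,0],[0,0,-5,0,0,0],[0,0,-9,0,0,0],[0,0,-14,0,0,0],[0,0,-14,0,0,0]]'
python3 - <<'E'
from h import *
snap('wrist','w7');snap('scene','c7');snap('side','s7')
fitcyl('w7',.57,.68);fitcyl('c7',.575,.677);fitcyl('s7',.59,.675)
q=cloud('w7').reshape(-1,3);k=(np.hypot(q[:,1]-.0755,q[:,2]-.055)<.016)&(q[:,2]>.05)&(q[:,0]>.5)&(q[:,0]<.71);h,e=np.histogram(q[k,0],np.arange(.5,.71,.004));print(dict(zip(e.round(3),h)))
a=cv2.resize(cv2.imread('pics/c7.png')[195:295,300:420],None,fx=3.3,fy=3.3,interpolation=2)
b=cv2.resize(cv2.imread('pics/s7.png')[195:285,180:310],None,fx=3,fy=3,interpolation=2)
o=np.zeros((600,800,3),np.uint8);o[:330,:396]=a;o[:270,400:790]=b;o[335:335+262,:350]=cv2.resize(cv2.imread('pics/w7.png'),(350,262));cv2.imwrite('pics/crop7.png',o)
E
```

```text
time: 10.05
eef_pos: [0.6255, 0.0853, 0.0459]
tcp_rot: [-0.005, 0.939, 0.343, -0.001]
contact_force: [-0.2, 0.2, 0.4]
opening: 0.55
finger_force: 0.0
time: 10.65
eef_pos: [0.6307, -0.0107, 0.1612]
tcp_rot: [-0.005, 0.94, 0.34, 0.007]
contact_force: [1.3, -0.2, 2.4]
opening: 0.554
finger_force: 0.0
w7 4909 axis y,dy,z,dz at x=.63: [ 0.0759  0.0108  0.055  -0.    ] rms 0.0008
c7 439 axis y,dy,z,dz at x=.63: [ 0.0766  0.0153  0.0538 -0.0005] rms 0.0014
s7 270 axis y,dy,z,dz at x=.63: [ 0.0772 -0.0017  0.0551 -0.0101] rms 0.002
{np.float64(0.5): np.int64(170), np.float64(0.504): np.int64(264), np.float64(0.508): np.int64(130), np.float64(0.512): np.int64(130), np.float64(0.516): np.int64(123), np.float64(0.52): np.int64(126), np.float64(0.524): np.int64(125), np.float64(0.528): np.int64(121), np.float64(0.532): np.int64(113), np.float64(0.536): np.int64(110), np.float64(0.54): np.int64(114), np.float64(0.544): np.int64(114), np.float64(0.548): np.int64(94), np.float64(0.552): np.int64(0), np.float64(0.556): np.int64(0), np.float64(0.56): np.int64(0), np.float64(0.564): np.int64(95), np.f
[... 463 characters left out ...]
77), np.float64(0.624): np.int64(183), np.float64(0.628): np.int64(174), np.float64(0.632): np.int64(173), np.float64(0.636): np.int64(175), np.float64(0.64): np.int64(168), np.float64(0.644): np.int64(172), np.float64(0.648): np.int64(172), np.float64(0.652): np.int64(164), np.float64(0.656): np.int64(171), np.float64(0.66): np.int64(158), np.float64(0.664): np.int64(164), np.float64(0.668): np.int64(146), np.float64(0.672): np.int64(37), np.float64(0.676): np.int64(91), np.float64(0.68): np.int64(35), np.float64(0.684): np.int64(0), np.float64(0.688): np.int64(347), np.float64(0.692): np.int64(5), np.float64(0.696): np.int64(0), np.float64(0.7): np.int64(0), np.float64(0.704): np.int64(0)}
```

View pics/crop7.png

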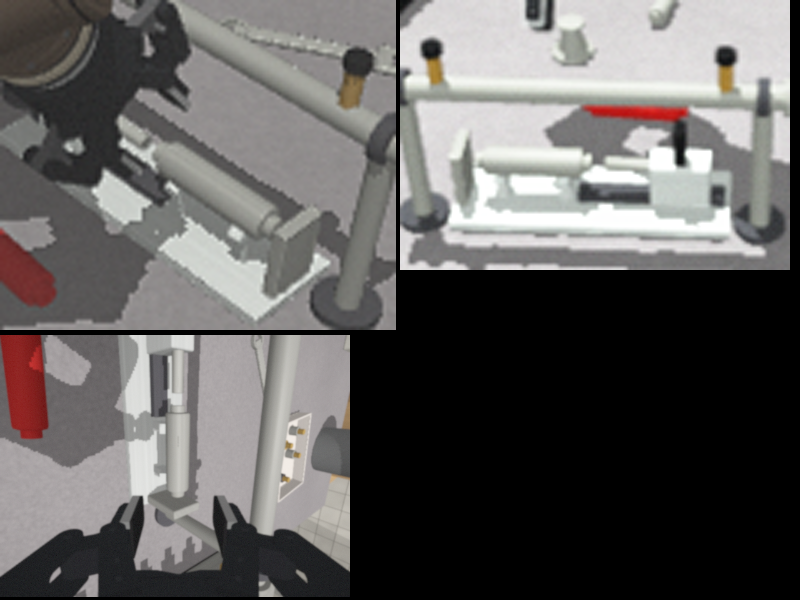

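Seated in both rests: axis z=.055 and level, spanning x .566–.682, with the nose at .551. Now back to the grip.

```bash
python3 -c "
from h import *
print(ctrl.get_state()['qpos'])
row([.478,.0745,.092],Rg(.7),.15)"
```

```text
[-0.41572764  0.36646996  1.73857452  0.63830568  1.40676121 -2.22532416]
t 10.8 row cm,rad: [ 1.4732e+01  2.2970e+00 -3.1620e+00  3.0000e-03  3.0000e-03  1.5710e+00]
```

```bash
python3 -m crank '[[1.5,0.2,-3.1,0,0,0.14],[3,0.5,-3.1,0,0,0.28],[4.5,0.7,-3.1,0,0,0.42],[6,1,-3.1,0,0,0.56],[7.5,1.2,-3.1,0,0,0.7],[9,1.4,-3.1,0,0,0.84],[10.5,1.7,-3.1,0,0,0.98],[12,1.9,-3.1,0,0,1.12],[13.5,2.1,-3.1,0,0,1.26],[14.7,2.3,-3.1,0,0,1.4]]' 0.6
python3 -m crank '[[0,0,0,0,0,0.14],[0,0,0,0,0,0.17],[0,0,0,0,0,0.17]]'
python3 - <<'E'
from h import *
snap('wrist','w8')
q=cloud('w8').reshape(-1,3);im=np.load('pics/w8.npz')['im'].reshape(-1,3)
k=(q[:,2]>.101)&(q[:,2]<.112)&(q[:,0]>.44)&(q[:,0]<.52)&(q[:,1]>.05)&(q[:,1]<.1)&(im.max(1)<70)
p=np.percentile(q[k],[2,50,98],axis=0);print(k.sum(),p);gx=(p[0,0]+p[2,0])/2
row([gx,.0745,.092],Rg(.7))
E
```

```text
time: 11.8
eef_pos: [0.4774, -0.0077, 0.1899]
tcp_rot: [0.603, 0.72, 0.261, -0.224]
contact_force: [0.3, -0.2, 0.7]
opening: 0.599
finger_force: 0.0
time: 12.1
eef_pos: [0.4782, -0.008, 0.1902]
tcp_rot: [0.66, 0.668, 0.242, -0.244]
contact_force: [0.1, -0.5, -0.9]
opening: 0.604
finger_force: 0.0
405 [[0.47173347 0.06167551 0.10263617]
 [0.47690997 0.07168088 0.10612341]
 [0.4814433  0.08334836 0.10749115]]
t 12.15 row cm,rad: [-3.8000e-02 -9.8000e-02  1.4716e+01  0.0000e+00 -2.0000e-03  1.0000e-03]
```

Advance a little less (14.4 cm) to stay clear of the block, then grip.

```bash
python3 -m crank '[[0,-0.1,4,0,0,0],[0,-0.1,8,0,0,0],[0,-0.1,11.5,0,0,0],[0,-0.1,13.5,0,0,0],[0,-0.1,14.3,0,0,0],[0,-0.1,14.3,0,0,0]]'
python3 -m crank '[[0,0,0,0,0,0],[0,0,0,0,0,0],[0,0,0,0,0,0],[0,0,0,0,0,0],[0,0,0,0,0,0],[0,0,0,0,0,0]]' 0 30
```

```text
time: 12.75
eef_pos: [0.4767, 0.084, 0.0811]
tcp_rot: [0.66, 0.668, 0.242, -0.244]
contact_force: [-0.3, 0.2, 0.2]
opening: 0.597
finger_force: 0.0
time: 13.35
eef_pos: [0.4785, 0.0822, 0.0831]
tcp_rot: [0.66, 0.668, 0.243, -0.242]
contact_force: [-1.7, -4.9, 6.1]
opening: 0.131
finger_force: 34.7
```

```bash
python3 -m crank '[[0,0.3,0,0,0,0],[0,0.6,0,0,0,0],[0,0.9,0,0,0,0],[0,1.2,0,0,0,0],[0,1.4,0,0,0,0],[0,1.6,0,0,0,0],[0,1.8,0,0,0,0],[0,2,0,0,0,0],[0,2,0,0,0,0]]'
python3 -m crank '[[0,0.05,0,0,0,0],[0,0.1,0,0,0,0],[0,0.15,0,0,0,0],[0,0.2,0,0,0,0]]'
```

```text
time: 14.25
eef_pos: [0.4976, 0.0825, 0.0832]
tcp_rot: [0.66, 0.669, 0.242, -0.243]
contact_force: [-5.4, -6.7, 8.1]
opening: 0.136
finger_force: 34.9
time: 14.65
eef_pos: [0.4992, 0.0825, 0.0832]
tcp_rot: [0.66, 0.669, 0.242, -0.243]
contact_force: [-5.3, -6.1, 9.5]
opening: 0.132
finger_force: 35.1
```

```bash
for i in 1 2; do python3 -m crank '[[0,0.03,0,0,0,0],[0,0.06,0,0,0,0],[0,0.06,0,0,0,0]]' | egrep 'eef|contact'; done
```

```text
eef_pos: [0.4998, 0.0825, 0.0831]
contact_force: [-5.4, -6.5, 8.9]
eef_pos: [0.5004, 0.0825, 0.0832]
contact_force: [-5.6, -6.2, 8.7]
```

```bash
for i in 1 2 3; do python3 -m crank '[[0,0.03,0,0,0,0],[0,0.05,0,0,0,0],[0,0.05,0,0,0,0]]' | egrep 'eef|contact'; done
```

```text
eef_pos: [0.5009, 0.0825, 0.0831]
contact_force: [-6.1, -6.6, 8.7]
eef_pos: [0.5014, 0.0825, 0.0832]
contact_force: [-4.9, -6.6, 8.3]
eef_pos: [0.5019, 0.0825, 0.0831]
contact_force: [-5.7, -7.6, 8.5]
```

```bash
for i in 1 2 3; do python3 -m crank '[[0,0.03,0,0,0,0],[0,0.05,0,0,0,0],[0,0.05,0,0,0,0]]' | egrep 'eef|contact'; done
```

```text
eef_pos: [0.5022, 0.0825, 0.0831]
contact_force: [-6.2, -6.8, 8.6]
eef_pos: [0.5023, 0.0825, 0.0831]
contact_force: [-8.0, -7.6, 10.1]
eef_pos: [0.5023, 0.0825, 0.0831]
contact_force: [-10.2, -8.6, 10.0]
```

The hold is felt: it stalled at .5023 and the force is rising. One more small press, then let go.

```bash
python3 -m crank '[[0,0.03,0,0,0,0],[0,0.05,0,0,0,0],[0,0.05,0,0,0,0]]' | egrep 'eef|contact'
python3 -m crank '[[0,0,0,0,0,0],[0,0,0,0,0,0],[0,0,0,0,0,0],[0,0,0,0,0,0]]' 0.6
python3 -m crank '[[0,0,-2,0,0,0],[0,0,-5,0,0,0],[0,0,-9,0,0,0],[0,0,-14,0,0,0],[0,0,-18,0,0,0],[0,0,-18,0,0,0],[0,0,-18,0,0,0]]'
python3 - <<'E'
from h import *
snap('wrist','w9');snap('scene','c9');snap('side','s9');fitcyl('w9',.58,.685)
for a in ('w8','w9'):
    q=cloud(a).reshape(-1,3);im=np.load(f'pics/{a}.npz')['im'].reshape(-1,3)
    k=(q[:,2]>.101)&(q[:,2]<.112)&(q[:,0]>.44)&(q[:,0]<.55)&(q[:,1]>.05)&(q[:,1]<.1)&(im.max(1)<70)
    p=np.percentile(q[k],[2,50,98],axis=0);print('grip x',p[:,0])
a=cv2.resize(cv2.imread('pics/c9.png')[195:295,300:420],None,fx=3.3,fy=3.3,interpolation=2)
b=cv2.resize(cv2.imread('pics/s9.png')[195:285,180:310],None,fx=3,fy=3,interpolation=2)
o=np.zeros((600,800,3),np.uint8);o[:330,:396]=a;o[:270,400:790]=b;o[335:335+262,:350]=cv2.resize(cv2.imread('pics/w9.png'),(350,262));o[335:335+262,400:750]=cv2.resize(cv2.imread('pics/c9.png'),(350,262));cv2.imwrite('pics/crop9.png',o)
E
```

```text
eef_pos: [0.5023, 0.0826, 0.0831]
contact_force: [-12.5, -9.5, 12.8]
time: 17.75
eef_pos: [0.5042, 0.0836, 0.0819]
tcp_rot: [0.66, 0.668, 0.242, -0.243]
contact_force: [0.4, 0.0, 0.3]
opening: 0.601
finger_force: 0.0
time: 18.45
eef_pos: [0.5054, -0.0331, 0.2201]
tcp_rot: [0.661, 0.668, 0.243, -0.242]
contact_force: [0.5, 0.2, -0.6]
opening: 0.598
finger_force: 0.0
w9 3354 axis y,dy,z,dz at x=.63: [0.0759 0.0117 0.055  0.0003] rms 0.0008
grip x [0.47173347 0.47690997 0.4814433 ]
grip x [0.49562022 0.5005411  0.50487126]
```

View pics/crop9.png

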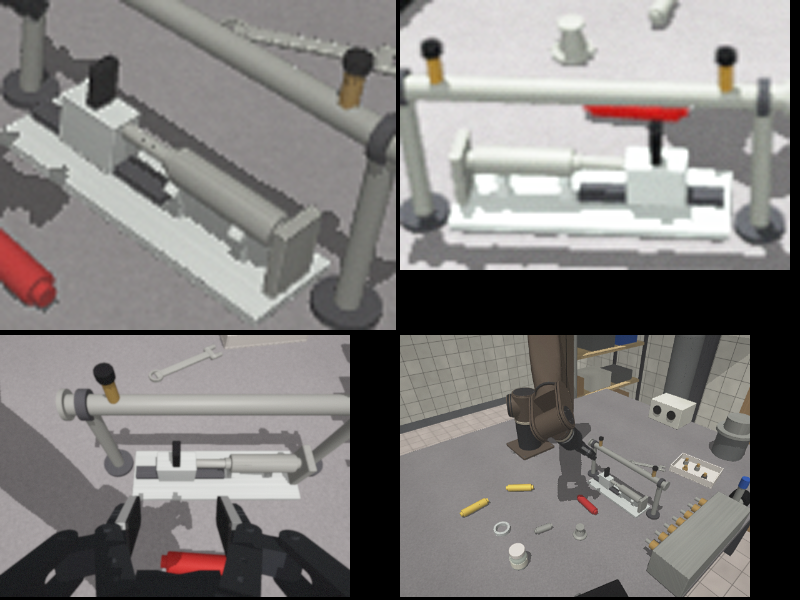

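The cylinder lies in both rests, held between the end stop and the nose. The grip is at x≈.5005, which is joint ≈.026. The bystanders are where they were and the gripper is clear, so I'm handing in.

```bash
python3 -c "
from plant import ctrl
print(ctrl.sign_off())"
```

```text
the job is handed in; nothing more can be done
None
```

The longer steel cylinder is clamped snugly between the end stop and the tailstock nose. The gripper is clear, the other parts are undisturbed, and the job was handed in at about 18.6 s.

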